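# Switch on and tare the portion scale

### The job

Get the canteen's portion scale ready for weighing into the steel mixing bowl that stands on its pan: with a fingertip, press first the round on/off key, then the square units key, then the long tare bar, pushing each one lightly but well down and letting it come back up before you press the next. Keep your hand off the pan and the bowl, which would spoil the zero, and do not press the triangular memory key. Nothing needs to be picked up: leave everything else on the table where it stands.

Things in the scene. Friction and masses are not known exactly. Their poses are not given: they have to be found in the camera images.
- scale: Portion scale, fixed: white housing 340 mm deep (x) by 320 wide (y). Origin: centre of its underside on the table; x points to its back, y left along the key row, z up. The panel on its front 125 mm faces the robot and rises at 15 degrees from 47 mm high at the front edge to 80 mm: four keys in a row below, a flat display above them, the pan behind. Pressing harder than 25 N is too hard.
- scale_pan: Stainless weighing pan of the scale, fixed to it, 225 mm (x) by 310 mm (y), 6 mm thick, its front edge at x -54 mm in the scale's frame. Origin at the centre of its underside, 100 mm above the table. Not to be touched.
- mixing_bowl: Round steel bowl, 200 mm across the rim and 85 mm high, 90 mm across the foot, loose, standing upright near the middle of the pan (rim 191 mm above the table). Origin at the centre of its foot, z up. Not to be touched.
- key_power (a joint): How far the round on/off key is pressed: 0 up, 0.008 m fully down on its stop. It slides along the panel's normal against a spring: 1.2 N starts it, 3.9 N holds it 3 mm down, 8.4 N 8 mm; it comes back up by itself. A press registers beyond 0.003 m. Right end of the row.
- key_power_top (a point): Centre of the top face of the round on/off key (26 mm across, dark grey rubber), which is 11 mm proud of the panel when up and moves with the key. Its z axis is the panel's outward normal, y runs left along the row. In the scale's frame when up: x -140, y -122, z 66 mm.
- key_units (a joint): How far the square units key is pressed: 0 up, 0.008 m fully down on its stop. It slides along the panel's normal against a spring: 1.2 N starts it, 3.9 N holds it 3 mm down, 8.4 N 8 mm; it comes back up by itself. A press registers beyond 0.003 m. Second from the right, 58 mm from the on/off key.
- key_units_top (a point): Centre of the top face of the square units key (25 mm square, dark grey rubber), which is 11 mm proud of the panel when up and moves with the key. Its z axis is the panel's outward normal, y runs left along the row. In the scale's frame when up: x -140, y -64, z 66 mm.
- key_memory (a joint): How far the triangular memory key is pressed: 0 up, 0.008 m fully down on its stop. It slides along the panel's normal against a spring: 1.2 N starts it, 3.9 N holds it 3 mm down, 8.4 N 8 mm; it comes back up by itself. A press registers beyond 0.003 m. Third from the right, between the units key and the tare bar. Not to be pressed.
- key_memory_top (a point): Centre of the top face of the triangular memory key (about 26 mm, dark grey rubber), which is 11 mm proud of the panel when up and moves with the key. Its z axis is the panel's outward normal, y runs left along the row. In the scale's frame when up: x -140, y -6, z 66 mm.
- key_tare (a joint): How far the long tare bar is pressed: 0 up, 0.008 m fully down on its stop. It slides along the panel's normal against a spring: 1.2 N starts it, 3.9 N holds it 3 mm down, 8.4 N 8 mm; it comes back up by itself. A press registers beyond 0.003 m. Left end of the row. Pressing anywhere on it works, the middle is best.
- key_tare_top (a point): Centre of the top face of the long tare bar (70 mm along the row by 25 mm, dark grey rubber), which is 11 mm proud of the panel when up and moves with the key. Its z axis is the panel's outward normal, y runs left along the row. In the scale's frame when up: x -140, y +90, z 66 mm.
- steel_cup: Steel cup, 72 mm across, 80 mm high, loose, in front of the scale, to the right, left or far left. Origin at the centre of its foot.
- rice_bowls: Nest of three small steel rice bowls, 110 mm across, 66 mm high, loose, in front of the scale, to the right, left or far left. Origin at the centre of the foot.
- salt_shaker: Steel salt shaker, 62 mm across, 92 mm high, loose, in front of the scale, to the right, left or far left. Origin at the centre of its foot.
- serving_spoon: Steel serving spoon about 205 mm long, 11 mm high, lying loose to the left of the scale. Origin under its middle, x along it towards the round bowl end.
- lidded_pot: Steel pot with lid and lid knob, 180 mm across (232 mm over its side handles, along its y), 141 mm high, loose, standing to the right of the scale. Origin at the centre of its foot.

How it is judged:
By the outcome, as a careful person would: the job done as asked, in the order asked, and still so for the second after the job is handed in, with the robot touching nothing.
It also fails if it takes over 45 s, if anything falls off the work surface, if the arm or the gripper's body presses on something with over 40 N, if the wrist force passes 120 N, or if a joint passes its speed limit or range.

### The arm

A 6-joint arm with a two-finger parallel gripper is mounted at the origin on the work surface. World frame = base frame: x ahead of the robot, y to its left, z up, the work surface at z = 0. Lengths are in m, angles in rad, forces in N, time in s.
With the tool pointing down it reaches from about 0.225 to 0.875 m from the base axis. Payload 3.4 kg.
Tool frame: the origin (TCP) lies midway between the tips of the shut fingers; the grasp point (between the pads) lies 19 mm behind it (pinch_z is the distance from the TCP to the grasp point, in m); z points along the fingers, y is the line along which they close (so a half turn about z gives the same grasp; the last joint's range is limited). The gripper opens to 85 mm and grips with 20 to 120 N. Pads are 22 mm wide; open, the fingers measure 114 mm over their backs; the gripper's body (76 mm by 85 mm) begins 54 mm behind the grasp point. The pads swing forward as they close: fully open they stand 13 mm farther back than shut.
Start: joints at [1.099, 0.276, 1.505, -0, 1.361, -0.121], TCP at [0.198, 0.54, 0.231] pointing down, gripper open.
Joint ranges: [-2.89, 2.89], [-0.75, 2.08], [0.22, 2.7], [-1.18, 4.32], [0.11, 2.71], [-2.7, 2.7]. Speed limits (rad/s): [2.57, 2.57, 3.14, 3.14, 3.14, 3.14].

### API

Orientations are given as a unit quaternion [w, x, y, z].
In Python, from rig import get_state, get_image, sign_off, pinch_z gives the robot as it stands.
- The arm moves only by the tool send_rows, never from a script. Its argument "steps" is one flat list of numbers, 5 for each row, row after row: the gripper's target within -1 to 1 (fully open at 1, half-way at 0, shut at -1), then the shift along the tool's x, y, z in cm, then the turn about the tool's z in degrees. In form: [gripper, x, y, z, roll, gripper, x, y, z, roll, ...]. A call has 1 to 12 rows; each row shifts and turns the commanded pose from where the row before left it, along the tool's axes as they then stand; what a row does not reach is not made up. A row lasts 1/10 s, in which the tool goes at most 50 mm and 8.59 degrees, less where a joint would pass 70% of its speed; a pose out of reach is approached as far as the arm can. A call is refused whole if a number of a shift passes 5 or a number of a turn 8.59, either way. A call with a gripper value outside its range is refused whole. The fingers move at their own pace and stop on an object; "newtons" is the grip in N (left out, the last holds). Time passes only in rows, so rows that do not move let the fingers close. It gives the time, the measured TCP pose, the force, the opening and the grip force at its end, in the units of the state.
- get_state(): the state, without advancing time (a new reading comes with each control period).
- get_image(name): name is "scene" or "top" or "wrist"; returns a dict with "color" (384x512x3 uint8, red, green, blue), "mtx" (3x3 intrinsics, pixels), "k1" (the pictures are not rectified: a ray, as slopes to the right and down, at radius r is drawn at 1 + k1 r^2 times it, then the intrinsics apply), "T" (4x4, takes a point from camera to world coordinates); the wrist camera has in their place "mount" (4x4, takes a point from camera to tool coordinates, whose origin is the TCP and whose axes are the flange's). Camera axes: x right, y down, z forward; pixel columns grow to the right and rows downward; lengths in m; the calibration is good to about 2 mm. A picture is of the moment at which its call begins: read the wrist's pose just before it. There is no depth.
- sign_off(): hands the job in; it is judged then, once.
The state is a dict: "clock": time; "qpos": joint angles; "qd": joint speeds; "effort": joint torques, N m; "position": TCP position; "ee_rot": TCP orientation; "contact_force": force on the tool from outside, world axes, zero at the start; "moment": the same for the moment, N m; "width": finger opening in m; "gripper_force": force on a finger pad.
Only numpy, scipy, OpenCV 4.12 (cv2) and the standard library are available. Lean on these libraries where they do the work, as an engineer would, in place of code of your own. Each camera call takes 0.05 s, during which the arm holds its last target. There are 200 camera calls.

## Working session

There is one attempt and no reset: what is moved stays moved. The work goes in short steps, Python scripts to look and compute and a tool call to move; the robot and the scene stay as the last step left them, time stands still between calls to the robot, and variables do not carry over. Pictures are saved under pics/ and viewed, at most 10 in all, crops included, and the job is handed in when it is done.

Besides the shell and the picture viewer there is one more tool, called after ">>>" in YAML: its name, and indented under it one key for each argument. send_rows: Moves the arm, as the interface text tells. Its arguments: {"type":"object","properties":{"steps":{"type":"array"},"newtons":{"type":"number"}},"required":["steps"]}

```bash
mkdir -p pics
python3 - <<'E'
from rig import *
import cv2,numpy as np
s=get_state();print(s,pinch_z)
for n in("scene","top"):
    d=get_image(n);cv2.imwrite(f"pics/{n}0.png",d["color"][:,:,::-1]);print(n,d["mtx"],d["k1"],d["T"])
E
```

```text
{'clock': 0.0, 'qpos': array([ 1.09901971e+00,  2.76594747e-01,  1.50614348e+00,  1.23422482e-05,
        1.36073685e+00, -1.21004462e-01]), 'qd': array([-0.00197734,  0.00027068,  0.00075413,  0.00118639,  0.00032131,
       -0.00112546]), 'effort': array([ 2.74048878e-03, -4.16778266e+01, -2.45813853e+01,  4.86433123e-05,
        1.12314970e-02, -2.57628227e-05]), 'position': array([0.19733623, 0.53949504, 0.23043576]), 'ee_rot': array([-2.80670045e-04,  1.74489501e-01,  9.84658584e-01, -8.98406802e-04]), 'contact_force': array([-0.16091049, -0.17258922,  0.04493198]), 'moment': array([ 0.04703525, -0.04774329, -0.01052433]), 'gripper_force': 0.0, 'width': 0.08526797840390714} 0.0187
scene [[373.58861289   0.         260.20939653]
 [  0.         373.58861289 188.20332569]
 [  0.           0.           1.        ]] -0.0005718298931091206 [[-0.23299425  0.74886096 -0.62041998  1.07675291]
 [ 0.97242966  0.17304063 -0.15632499  0.16197441]
 [-0.00970782 -0.63973761 -0.76853207  0.78211276]
 [ 0.          0.          0.          1.        ]]
top [[371.74235313   0.         252.83255449]
 [  0.         371.74235313 199.65104381]
 [  0.           0.           1.        ]] 0.0035450797133188493 [[ 2.75275235e-02 -9.94163926e-01  1.04308791e-01  4.46509219e-01]
 [-9.99620993e-01 -2.73433641e-02  3.19536048e-03  2.61873607e-02]
 [-3.24558854e-04 -1.04357218e-01 -9.94539826e-01  9.67795018e-01]
 [ 0.00000000e+00  0.00000000e+00  0.00000000e+00  1.00000000e+00]]
```

View pics/top0.png

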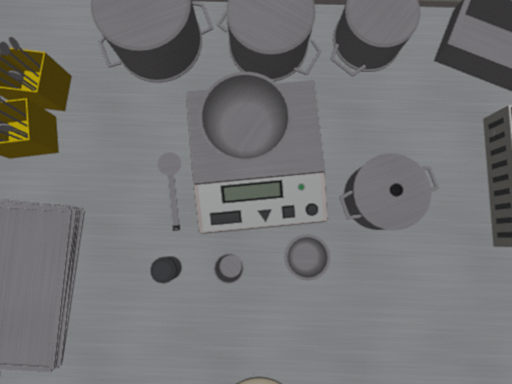

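View pics/scene0.png

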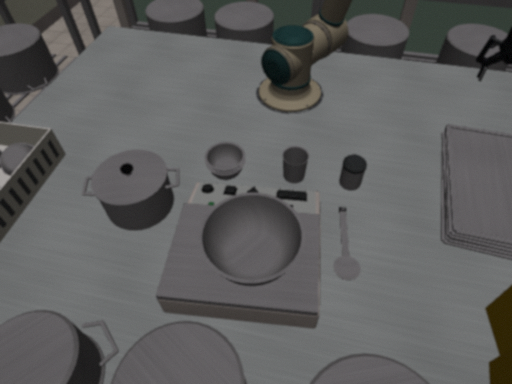

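The top view shows the tare bar at (226,217), the memory triangle at (265,215), the units key at (288,212) and the power key at (312,209). The rice bowls are at (307,257), the shaker or cup at (230,267) and (165,269). In the scene view the same row runs from power (207,188) to tare (291,195).

```bash
cat > h.py <<'E'
import numpy as np,cv2
def ray(d,uv,T=None):
    T=d["T"] if T is None else T
    k=np.array([d["k1"],0,0,0,0.])
    p=cv2.undistortPoints(np.array([[uv]],float),d["mtx"],k)[0,0]
    v=T[:3,:3]@np.array([p[0],p[1],1]);return T[:3,3],v
def onz(d,uv,z,T=None):
    o,v=ray(d,uv,T);return o+v*(z-o[2])/v[2]
def blobs(im,box,thr,amin=20):
    g=cv2.cvtColor(im,cv2.COLOR_RGB2GRAY);x0,y0,x1,y1=box
    m=(g[y0:y1,x0:x1]<thr).astype(np.uint8)
    n,l,st,c=cv2.connectedComponentsWithStats(m)
    return [(c[i]+[x0,y0],st[i]) for i in range(1,n) if st[i][4]>=amin]
K={'power':(-.140,-.122),'units':(-.140,-.064),'memory':(-.140,-.006),'tare':(-.140,.090)}
def fit(pts):
    n=list(pts);A=np.array([K[k] for k in n]);B=np.array([pts[k][:2] for k in n])
    a=A-A.mean(0);b=B-B.mean(0)
    th=np.arctan2((a[:,0]*b[:,1]-a[:,1]*b[:,0]).sum(),(a*b).sum())
    R=np.array([[np.cos(th),-np.sin(th)],[np.sin(th),np.cos(th)]])
    t=B.mean(0)-R@A.mean(0)
    return th,R,t,np.linalg.norm(A@R.T+t-B,axis=1)
E
python3 - <<'E'
from rig import *
from h import *
d=get_image("top")
for c,s in blobs(d["color"],(200,200,326,226),75): print(c.round(1),s,onz(d,c,.066).round(4))
g=cv2.cvtColor(d["color"],cv2.COLOR_RGB2GRAY)
print(g[204:222:2,204:324:4])
for uv in((307,257),(230,267),(165,269)):print(onz(d,uv,.08).round(3))
E
```

```text
[233.  200.6] [23  0 26  3 45] [0.5375 0.0775 0.066 ]
[311.4 209. ] [106   4  12  11 107] [ 0.5222 -0.1141  0.066 ]
[287.8 211.2] [ 82   6  13  12 129] [ 0.5151 -0.0567  0.066 ]
[225.3 217.3] [ 10  11  31  14 340] [0.4963 0.0946 0.066 ]
[264.5 213.5] [59 10 11 11 63] [ 5.081e-01 -3.000e-04  6.600e-02]
[[153 153 154 154 156 147 155 155 154 155 153 153 154 152 153 152 151 152
  150 152 150 147 144 150 151 151  87  37 129 150]
 [153 153 154 152 152 153 152 153 153 153 152 152 152 152 153 153 152 151
  151 147  71  51  37 152 150 150  37  56  57 151]
 [153 152 153 152 152 153 153 154 156 154 152 151 153 154 155 150 149 152
  149 148  46  55  51 151 149 148  49  57  44 151]
 [152 153 154 157 155 150 148 126 103 111 152 152 153 149 100  73  61 147
  150 152  50  55  51 151 150 148  52  56  44 150]
 [153 155 117 104  92  60  43  36  42  76 153 152 150 153  53  52  51 153
  150 151  48  55  50 152 149 151  43  50  62 150]
 [154 149  35  44  48  57  59  60  62  67 153 152 152 152  88  55  74 151
  151 154  46  54  50 150 150 150  79  46 125 149]
 [152 153  55  59  59  57  57  57  58  67 152 152 150 152 143  53 110 152
  151 152  38  47  54 150 150 150 146 135 150 149]
 [153 154  56  56  57  56  58  56  55  54 154 152 151 151 154  59 142 152
  151 152 107 136 139 151 149 150 148 149 150 149]
 [152 153  50  57  56  56  58  55  55  42 152 150 151 151 151 103 151 150
  149 151 151 148 150 149 149 150 148 148 147 140]]
[ 0.407 -0.103  0.08 ]
[0.379 0.078 0.08 ]
[0.37  0.231 0.08 ]
```

>>> send_rows:
  steps: [-1,0,0,0,-6.8,-1,0,0,0,-6.8,-1,0,0,0,-6.8,-1,0,0,0,-6.8,-1,-1.2,-3.6,0,0,-1,-1.2,-3.6,0,0,-1,-1.2,-3.6,0,0,-1,-1.2,-3.6,0,0,-1,-1.2,-3.6,0,0,-1,-1.2,-3.6,0,0,-1,-1.2,-3.6,0,0,-1,-1.2,-3.6,0,0]
  newtons: 20

```text
clock: 1.35
position: [0.3287, 0.2646, 0.2312]
ee_rot: [0.0, -0.062, 0.998, 0.0]
contact_force: [0.7, 0.6, 0.2]
width: 0.0004
gripper_force: 0.0
```

>>> send_rows:
  steps: [-1,-1.2,-3.6,0,0,-1,-1.2,-3.6,0,0,-1,-1.2,-3.6,0,0,-1,-1.2,-3.6,0,0,-1,-1.2,-3.6,0,0,-1,-1.2,-3.6,0,0,-1,-1.2,-3.6,0,0,-1,-1.2,-3.6,0,0,-1,0,0,0,0,-1,0,0,0,0]

```text
clock: 2.35
position: [0.4591, -0.0082, 0.2308]
ee_rot: [-0.001, -0.061, 0.998, 0.001]
contact_force: [-0.4, 0.0, -0.4]
width: 0.0004
gripper_force: 0.0
```

Run:
```python
from rig import *
from h import *
s=get_state();print(s);d=get_image("wrist")
print(d["mtx"],d["k1"],d["mount"]);cv2.imwrite("pics/w1.png",d["color"][:,:,::-1])
```

```text
{'clock': 2.35, 'qpos': array([-1.70172347e-01,  1.01164704e-01,  1.73309185e+00,  7.08736605e-04,
        1.30898568e+00, -1.86295506e+00]), 'qd': array([ 0.03434733, -0.01511375,  0.01553455,  0.00788542,  0.00780146,
        0.00090333]), 'effort': array([-9.81205143e-01, -2.98104233e+01, -2.46113491e+01, -1.23674045e-01,
       -1.35081327e-01, -1.67446904e-02]), 'position': array([ 0.45907375, -0.00821427,  0.23080109]), 'ee_rot': array([-7.24445298e-04, -6.08635276e-02,  9.98145698e-01,  5.22083366e-04]), 'contact_force': array([-0.38461436,  0.00526988, -0.43889094]), 'moment': array([ 0.0451883 ,  0.0143665 , -0.01604163]), 'gripper_force': 0.0, 'width': 0.0003557963513293888}
[[327.65133844   0.         252.88939544]
 [  0.         327.65133844 188.27316828]
 [  0.           0.           1.        ]] 0.025081810468913453 [[ 8.95807797e-04 -9.56355876e-01 -2.92203072e-01  7.45779502e-02]
 [ 9.99998853e-01  1.21355456e-03 -9.06161814e-04 -4.28077968e-04]
 [ 1.22121755e-03 -2.92201925e-01  9.56355867e-01 -1.44344075e-01]
 [ 0.00000000e+00  0.00000000e+00  0.00000000e+00  1.00000000e+00]]
```

View pics/w1.png

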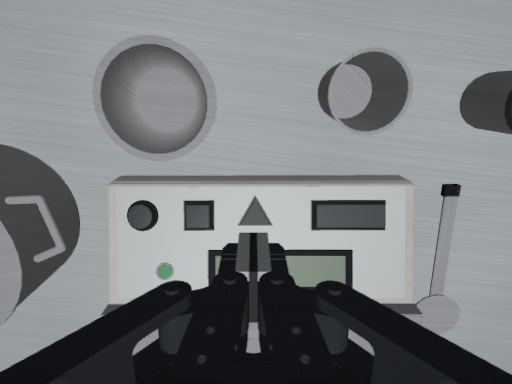

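The wrist view shows power at (142,215), units (199,215), the memory triangle (255,212) and tare (348,215). The shut fingertip is at about (254,250). The key row lies square to the tool.

```bash
cat >> h.py <<'E'
from scipy.spatial.transform import Rotation as Ro
def wT(s,d):
    T=np.eye(4);q=s["ee_rot"];T[:3,:3]=Ro.from_quat([q[1],q[2],q[3],q[0]]).as_matrix();T[:3,3]=s["position"];return T@d["mount"]
E
python3 - <<'E'
from rig import *
from h import *
s=get_state();d=get_image("wrist");T=wT(s,d)
P={}
for c,st in blobs(d["color"],(115,192,408,235),110,100):
    print(c.round(1),st,onz(d,c,.066,T).round(4))
    if st[3]<45:
        P[min((142,'power'),(199,'units'),(255,'memory'),(348,'tare'),key=lambda k:abs(k[0]-c[0]))[1]]=onz(d,c,.066,T)
P.pop('memory',0)
th,R,t,e=fit(P);print('wrist',np.degrees(th),t,e)
d=get_image("top");Q={n:onz(d,u,.066) for n,u in dict(power=(311.4,209),units=(287.8,211.2),tare=(225.3,217.3)).items()}
th2,R2,t2,e2=fit(Q);print('top',np.degrees(th2),t2,e2)
for n in K: print(n,(R@K[n]+t).round(4),(R2@K[n]+t2).round(4))
g=cv2.cvtColor(get_image("wrist")["color"],cv2.COLOR_RGB2GRAY);print(g[196:236,199]);print(g[215,120:160])
E
```

```text
[253.8 215. ] [123   5  32  28 465] [ 0.5062 -0.0011  0.066 ]
[141.4 215.2] [ 11   8  32  31 751] [ 0.5204 -0.1136  0.066 ]
[197.6 214.9] [ 68   9  30  29 864] [ 0.5131 -0.0575  0.066 ]
[347.4 215.2] [ 196    9   74   30 2156] [0.4946 0.0927 0.066 ]
wrist 7.097892257683744 [0.64435358 0.02289381] [0.0018248  0.00043329 0.002229  ]
top 7.103866884935208 [0.64615393 0.02376026] [0.00068585 0.00039789 0.00106303]
power [ 0.5205 -0.1155] [ 0.5223 -0.1146]
units [ 0.5133 -0.0579] [ 0.5151 -0.0571]
memory [ 5.062e-01 -4.000e-04] [5.08e-01 5.00e-04]
tare [0.4943 0.0949] [0.4961 0.0958]
[192 192 192 182 110  37  36  32  45  68  84  83  84  85  84  86  85  86
  86  87  87  87  88  89  88  89  89  89  91  90  88  73  46  70 146 194
 194 194 194 194]
[184 185 185 185 182 149  59  69  69  70  72  71  71  73  72  73  74  75
  76  76  77  79  79  80  80  81  82  83  84  81  53  29  26  29  33  33
  37 178 189 189]
```

>>> send_rows:
  steps: [-1,-0.77,-1.89,0,0,-1,-0.77,-1.89,0,0,-1,-0.77,-1.89,0,0,-1,-0.77,-1.89,0,0,-1,-0.77,-1.89,0,0,-1,-0.77,-1.89,0,0,-1,0,0,3.6,0,-1,0,0,3.6,0,-1,0,0,3.6,0,-1,0,0,3.6,0,-1,0,0,0,0,-1,0,0,0,0]

```text
clock: 3.75
position: [0.5196, -0.1151, 0.0874]
ee_rot: [-0.0, -0.062, 0.998, 0.0]
contact_force: [0.2, -0.6, 0.7]
width: -0.0003
gripper_force: 0.0
```

Run:
```python
from rig import *
from h import *
s=get_state();print(s["position"],s["ee_rot"],s["contact_force"]);d=get_image("wrist")
cv2.imwrite("pics/w2.png",d["color"][:,:,::-1])
```

```text
[ 0.51958574 -0.11507608  0.08735962] [-3.63458357e-04 -6.18073101e-02  9.98088010e-01  2.20095001e-04] [ 0.15824507 -0.55990444  0.71778695]
```

View pics/w2.png

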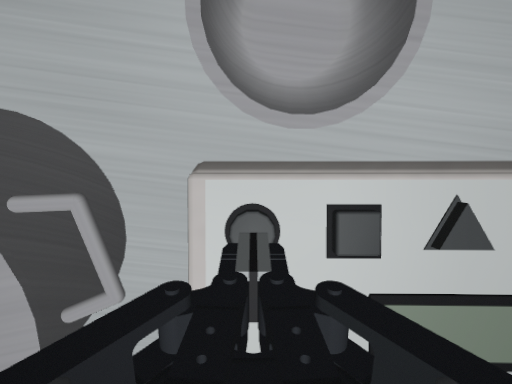

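The fingertip is centred over the round power key at (253,231), clear of the pot handle at (95,250) and the pan.

>>> send_rows:
  steps: [-1,0,0,0.9,0,-1,0,0,0.9,0,-1,-0.04,0,0.15,0,-1,-0.04,0,0.15,0,-1,-0.04,0,0.15,0,-1,0,0,0,0,-1,0,0,0,0]

```text
clock: 4.5
position: [0.5201, -0.1145, 0.065]
ee_rot: [-0.0, -0.062, 0.998, 0.0]
contact_force: [-1.7, -0.5, 3.4]
width: -0.0001
gripper_force: 1.9
```

>>> send_rows:
  steps: [-1,-0.04,0,0.15,0,-1,-0.04,0,0.15,0,-1,-0.03,0,0.1,0,-1,0,0,0,0,-1,0,0,0,0]

```text
clock: 5.0
position: [0.5212, -0.1144, 0.061]
ee_rot: [-0.0, -0.062, 0.998, 0.0]
contact_force: [-4.6, 0.2, 6.7]
width: -0.0002
gripper_force: 3.7
```

>>> send_rows:
  steps: [-1,0.1,0,-0.4,0,-1,0.1,0,-0.6,0,-1,0,0,-1.5,0,-1,0,0,0,0,-1,0,1.9,0,0,-1,0,1.9,0,0,-1,0,1.95,0,0,-1,0,0,0,0,-1,0,0,0,0]

```text
clock: 5.9
position: [0.5128, -0.0575, 0.0855]
ee_rot: [0.0, -0.063, 0.998, -0.0]
contact_force: [0.2, -0.4, 0.7]
width: -0.0
gripper_force: 0.0
```

Run:
```python
from rig import *
from h import *
s=get_state();print(s["position"],s["ee_rot"],s["contact_force"]);d=get_image("wrist")
cv2.imwrite("pics/w3.png",d["color"][:,:,::-1])
```

```text
[ 0.51278198 -0.05753071  0.08546827] [ 2.93365618e-04 -6.25020318e-02  9.98044775e-01 -1.91344601e-04] [ 0.18533339 -0.37897878  0.7015848 ]
```

View pics/w3.png

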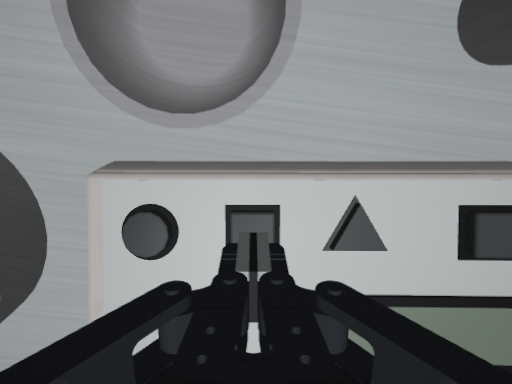

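The fingertip is centred over the square units key at (252,230), and the round key at (150,232) is back up. Next I press units.

>>> send_rows:
  steps: [-1,0,0,0.8,0,-1,0,0,0.8,0,-1,-0.04,0,0.15,0,-1,-0.04,0,0.15,0,-1,-0.04,0,0.15,0,-1,-0.04,0,0.15,0,-1,-0.03,0,0.15,0,-1,0,0,0.1,0,-1,0,0,0,0,-1,0,0,0,0]

```text
clock: 6.95
position: [0.5136, -0.0577, 0.0616]
ee_rot: [-0.001, -0.062, 0.998, -0.0]
contact_force: [-3.9, -2.2, 5.8]
width: -0.0
gripper_force: 3.4
```

>>> send_rows:
  steps: [-1,-0.02,0,0.1,0,-1,0,0,0,0,-1,0.1,0,-0.5,0,-1,0.11,0,-0.6,0,-1,0,0,-1.6,0,-1,0,0,0,0,-1,0,3.85,0,0,-1,0,3.85,0,0,-1,0,3.85,0,0,-1,0,3.85,0,0,-1,0,0,0,0,-1,0,0,0,0]

```text
clock: 8.15
position: [0.4936, 0.0962, 0.087]
ee_rot: [0.0, -0.063, 0.998, 0.0]
contact_force: [-0.9, 0.3, 0.5]
width: -0.0002
gripper_force: 0.0
```

Run:
```python
from rig import *
from h import *
s=get_state();print(s["position"],s["ee_rot"],s["contact_force"]);d=get_image("wrist")
cv2.imwrite("pics/w4.png",d["color"][:,:,::-1])
```

```text
[0.49356748 0.09620577 0.0870298 ] [ 4.10713148e-04 -6.31202826e-02  9.98005840e-01  7.33903074e-05] [-0.88330818  0.26529728  0.52467486]
```

View pics/w4.png

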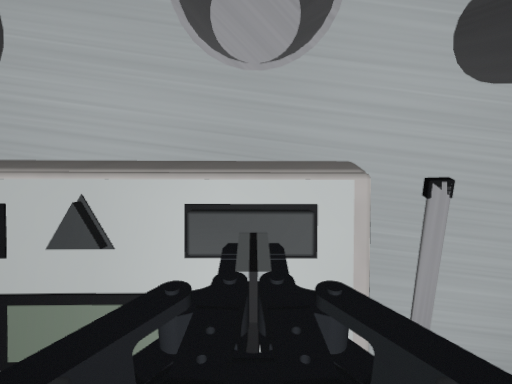

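The fingertip is centred over the tare bar at (251,231), and the memory key at (80,225) is untouched. Next I press tare.

>>> send_rows:
  steps: [-1,0,0,0.9,0,-1,0,0,0.8,0,-1,-0.04,0,0.15,0,-1,-0.04,0,0.15,0,-1,-0.04,0,0.15,0,-1,-0.04,0,0.15,0,-1,-0.03,0,0.15,0,-1,0,0,0.15,0,-1,0,0,0,0,-1,0,0,0,0]

```text
clock: 9.2
position: [0.495, 0.095, 0.0616]
ee_rot: [-0.0, -0.062, 0.998, -0.0]
contact_force: [-4.0, -3.4, 5.6]
width: 0.0
gripper_force: 3.4
```

>>> send_rows:
  steps: [-1,-0.02,0,0.1,0,-1,0,0,0,0,-1,0.1,0,-0.5,0,-1,0.11,0,-0.6,0,-1,0,0,-3,0,-1,0,0,-4,0,-1,0,0,-4,0,-1,0,0,0,0,-1,0,0,0,0]

```text
clock: 10.1
position: [0.4946, 0.0959, 0.1825]
ee_rot: [0.002, -0.062, 0.998, 0.0]
contact_force: [0.5, 0.0, -0.4]
width: 0.0
gripper_force: 0.0
```

Run:
```python
from rig import *
from h import *
s=get_state();print(s["position"],s["contact_force"],s["qd"].round(3));d=get_image("wrist")
cv2.imwrite("pics/w5.png",d["color"][:,:,::-1])
```

```text
[0.49461044 0.09586357 0.18245365] [ 0.45035415  0.03193465 -0.42802691] [-0.     0.028  0.05  -0.003  0.004 -0.001]
```

View pics/w5.png

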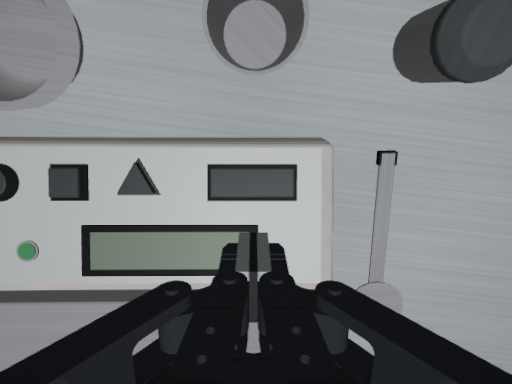

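All the keys are back up (tare at (252,182), units (69,182), power at the left edge). The hand is clear and the other objects in view stand where they did, so I hand in.

```bash
python3 -c "from rig import *;print(sign_off())"
```

```text
the job is handed in; nothing more can be done
None
```

I pressed the on/off key, then units, then tare, each lightly (about 6–7 N) and, judging by the force, past the 3 mm needed to register. Each came back up before the next, the pan, bowl and memory key were left alone, and the job is handed in after about 10 s.

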